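Build a sieve column on the shaker

TASK

Set up the sieve column on the shaker for a sizing run, one piece at a time from the bottom up: the steel receiver pan down in the shaker's seat, then the fine (blue), medium (yellow) and coarse (red) sieves, so that the mesh gets coarser upwards, and the lid with the black grip on top. Every piece must sit level and fully home in the one below, and be let go. The green sieve is torn: leave it where it stands, and leave the timer, the vial and the petri dish undisturbed.

Things in the scene. Friction and masses are not known exactly. Their poses are not given: they have to be found in the camera images.
- shaker_seat (a point): centre of the floor of the round seat for the receiver pan on the fixed sieve shaker (white box 150 x 140 mm, grey control strip in front, round 98 mm metal platform on top). Floor 58 mm above the worktop; dark collar round it 64 mm inside, 76 outside, 8 high. Axes: z up, x along the box's 150 mm, to its back. The box's centre is 12 mm in front of (-x) the seat
- receiver_pan: receiver pan: plain bright steel cup, solid floor, no mesh. Round, 60 mm outside (61 at the rim bead, top 3 mm), 54 mm inside, 36 mm high, about 100 g, flat bottom with a bevelled foot. Origin: centre of underside, z up. Fits the shaker's 64 mm seat with 2 mm of play all round; seated, its origin is at the seat's point
- sieve_fine: sieve: blue plastic frame, very close fine mesh. Round, 60 mm outside, 54 mm inside its mouth, 40 mm high, about 90 g; grip the frame, 9 to 40 mm up. Origin: centre of underside, z up. Lowest 9 mm is a spigot, 51 mm tapering to 45, that drops into the 54 mm mouth below till the frame rests on that rim: its origin is then 27 mm above the pan's origin
- sieve_medium: sieve: yellow plastic frame, medium mesh. Round, 60 mm outside, 54 mm inside its mouth, 40 mm high, about 90 g; grip the frame, 9 to 40 mm up. Origin: centre of underside, z up. Lowest 9 mm is a spigot, 51 mm tapering to 45, that drops into the 54 mm mouth below till the frame rests on that rim: its origin is then 31 mm above the lower sieve's
- sieve_coarse: sieve: red plastic frame, wide coarse mesh. Round, 60 mm outside, 54 mm inside its mouth, 40 mm high, about 90 g; grip the frame, 9 to 40 mm up. Origin: centre of underside, z up. Lowest 9 mm is a spigot, 51 mm tapering to 45, that drops into the 54 mm mouth below till the frame rests on that rim: its origin is then 31 mm above the lower sieve's
- sieve_torn: damaged sieve: green plastic frame, a ragged hole torn in its mesh; same size and shape as the other sieves (60 mm across, 40 mm high). Origin: centre of underside, z up. Not to be used or moved
- sieve_lid: steel lid: 62 mm disc with a black upright round grip on top, about 70 g. Origin: centre of underside, z up. Lowest 9 mm: spigot like the sieves' (51 mm, tapering to 45); disc from 9 to 13 mm; grip 24 mm in diameter from 13 to 38 mm up. Seated on a sieve its origin is 31 mm above that sieve's origin
- timer: bystander: small white bench timer with coloured keys, 60 x 66 x 20 mm. Origin: centre of its underside, z up
- vial: bystander: small sample vial with a blue cap, 25 mm across, 56 mm tall, standing upright. Origin: centre of its underside, z up
- petri: bystander: closed petri dish, a flat clear-white disc 94 mm across, 16 mm high. Origin: centre of its underside, z up

How it is judged:
On the way, in this order (a step that is already met when the one before it is completed fails the run):
1. the receiver pan stands down in the shaker's seat (horizontal distance between receiver_pan and shaker_seat below 0.005 m and z of receiver_pan in the frame of shaker_seat between -0.0025 and 0.0025 m and angle between receiver_pan's own z axis and vertical below 0.06 rad), for 0.2 s.
2. the blue fine sieve is seated on the pan (horizontal distance between sieve_fine and receiver_pan below 0.005 m and z of sieve_fine in the frame of receiver_pan between 0.0245 and 0.0295 m and angle between sieve_fine's own z axis and vertical below 0.06 rad), for 0.2 s.
3. the yellow medium sieve is seated on the fine sieve (horizontal distance between sieve_medium and sieve_fine below 0.005 m and z of sieve_medium in the frame of sieve_fine between 0.0285 and 0.0335 m and angle between sieve_medium's own z axis and vertical below 0.06 rad), for 0.2 s.
4. the red coarse sieve is seated on the medium sieve (horizontal distance between sieve_coarse and sieve_medium below 0.005 m and z of sieve_coarse in the frame of sieve_medium between 0.0285 and 0.0335 m and angle between sieve_coarse's own z axis and vertical below 0.06 rad), for 0.2 s.
5. the lid is seated on the coarse sieve (horizontal distance between sieve_lid and sieve_coarse below 0.005 m and z of sieve_lid in the frame of sieve_coarse between 0.0285 and 0.0335 m and angle between sieve_lid's own z axis and vertical below 0.06 rad), for 0.2 s.
At the end, for the whole second after the job is handed in: From the bottom: pan in the shaker's seat, blue, yellow and red sieve, lid; each within 5 mm of the axis of the piece (or seat) below and within 2.5 mm of its fully seated height, tilted less than 0.06 rad, released and at rest (all of step 1 and all of step 2 and all of step 3 and all of step 4 and all of step 5 and linear speed of each of receiver_pan, sieve_fine, sieve_medium, sieve_coarse, sieve_lid below 0.02 m/s); the robot touches nothing.
It fails at once if the torn green sieve is pushed more than 20 mm away or knocked over (distance of sieve_torn from where it was at the start of the episode above 0.02 m or angle between sieve_torn's own z axis and vertical above 0.4 rad).
It fails at once if the timer is pushed more than 20 mm away or knocked over (distance of timer from where it was at the start of the episode above 0.02 m or angle between timer's own z axis and vertical above 0.4 rad).
It fails at once if the vial is pushed more than 20 mm away or knocked over (distance of vial from where it was at the start of the episode above 0.02 m or angle between vial's own z axis and vertical above 0.4 rad).
It fails at once if the petri dish is pushed more than 20 mm away or knocked over (distance of petri from where it was at the start of the episode above 0.02 m or angle between petri's own z axis and vertical above 0.4 rad).
It also fails if it takes over 115 s, if anything falls off the work surface, if the arm or the gripper's body presses on something with over 40 N, if the wrist force passes 120 N, or if a joint passes its speed limit or range.

ROBOT

A 7-joint arm with a two-finger parallel gripper is mounted at the origin on a cart in front of the work surface, level with it; the furniture and walls round the work are solid. World frame = base frame: x ahead of the robot, y to its left, z up, the work surface at z = 0. Lengths are in m, angles in rad, forces in N, time in s.
With the tool pointing down it reaches from about 0.4 to 0.9 m from the base axis. Payload 5.5 kg.
Tool frame: the origin (TCP) lies on the centre line of the jaws, within the pads' length; the fingertips stand 11 mm ahead of it and the grasp point (between the pads) lies 8 mm behind it; z points along the fingers, y is the line along which they close (so a half turn about z gives the same grasp; the last joint's range is limited). The gripper opens to 85 mm and grips with 20 to 120 N. Pads are 22 mm wide; open, the fingers measure 114 mm over their backs; the gripper's body (76 mm by 85 mm) begins 54 mm behind the grasp point. The pads swing forward as they close: fully open they stand 13 mm farther back than shut.
Start: joints at [1.419, 0.501, -0.427, 1.55, 0.221, 1.138, -0.21], TCP at [0.262, -0.595, 0.242] pointing down, gripper open.
Joint ranges: [-2.88, 2.88], [-0.31, 2.03], [-1.54, 1.56], [0.2, 2.42], [-1.41, 4.55], [0.19, 2.02], [-2.57, 2.57]. Speed limits (rad/s): [2.57, 2.57, 3.14, 3.14, 3.14, 3.14, 3.14].

INTERFACE

Orientations are given as a unit quaternion [x, y, z, w].
In Python, from bench import env gives the robot as it stands.
- The arm moves only by the shell command python3 -m inch 'ROWS' [OPENING] [FORCE]. ROWS is a JSON object of lists of equal length, an entry for each row: "translation": the shift along the tool's x, y, z in mm, a list of three; "roll": the turn about the tool's z in rad. A call has 1 to 8 rows; each row is the pose to reach, as a shift and turn from the pose commanded when the call began, along the tool's axes at that moment; what a row does not reach only later rows make up. A row lasts 1/12 s, in which the tool goes at most 41.7 mm and 7.16 degrees, less where a joint would pass 70% of its speed; a pose out of reach is approached as far as the arm can. A call with a gripper value outside its range is refused whole. OPENING is the opening, from 0 (shut) to 1 (fully open), set as the call begins (- or left out, the last holds). The fingers move at their own pace and stop on an object; FORCE is the grip in N (left out, the last holds). Time passes only in rows, so rows that repeat a pose let the fingers close. It gives the time, the measured TCP pose, the force, the opening and the grip force at its end, in the units of the state.
- env.observe(): the state, without advancing time (a new reading comes with each control period).
- env.camera(name): name is "scene" or "top" or "wrist"; returns a dict with "frame" (480x640x3 uint8, blue, green, red), "depth" (480x640 float32, m along the optical axis (not along the pixel's ray), 0 where there is no reading), "fx", "fy", "cx", "cy" (pixels), "R" (3x3) and "t" (3): a world point X has camera coordinates R X + t. Camera axes: x right, y down, z forward; pixel columns grow to the right and rows downward; lengths in m; the calibration is good to about 2 mm. A picture is of the moment at which its call begins.
- env.hand_in(): hands the job in; it is judged then, once.
The state is a dict: "t": time; "joints": joint angles; "joint_velocities": joint speeds; "effort": joint torques, N m; "ee_pos": TCP position; "tcp_rot": TCP orientation; "wrist_force": force on the tool from outside, world axes, zero at the start; "ft_torque": the same for the moment, N m; "gripper_width": opening from 0.0 (shut) to 1.0 (fully open); "finger_force": force on a finger pad.
Only numpy, scipy, OpenCV 4.12 (cv2) and the standard library are available. Lean on these libraries where they do the work, as an engineer would, in place of code of your own. Each camera call takes 0.05 s, during which the arm holds its last target. There are 200 camera calls.

## Working session

There is one attempt and no reset: what is moved stays moved. The work goes in short steps, Python scripts to look and compute and a shell command to move; the robot and the scene stay as the last step left them, time stands still between calls to the robot, and variables do not carry over. Pictures are saved under pics/ and viewed, at most 14 in all, crops included, and the job is handed in when it is done.

```bash
ls; mkdir -p pics; python3 - <<'E'
from bench import env
import cv2,numpy as np
s=env.observe(); print({k:np.round(v,3).tolist() for k,v in s.items()})
for n in("top","scene"):
    c=env.camera(n); cv2.imwrite(f"pics/{n}0.png",c["frame"]); np.savez(f"{n}0.npz",**c)
    print(n,c["fx"],c["cx"],c["cy"],np.round(c["R"],3).tolist(),np.round(-c["R"].T@c["t"],3))
E
```

```text
pics
{'t': 0.0, 'joints': [1.419, 0.502, -0.427, 1.551, 0.221, 1.138, -0.21], 'joint_velocities': [0.001, 0.0, 0.001, -0.0, 0.001, -0.002, 0.001], 'effort': [0.0, -56.951, -5.816, -28.095, 0.011, 0.012, 0.0], 'ee_pos': [0.262, -0.594, 0.241], 'tcp_rot': [0.979, 0.206, -0.0, -0.001], 'wrist_force': [0.527, -0.256, -0.028], 'ft_torque': [-0.034, 0.029, -0.037], 'finger_force': 0.0, 'gripper_width': 1.002}
top 505.86840716871 308.18103242591326 237.89392914522546 [[0.011, -1.0, -0.001], [-0.98, -0.011, -0.2], [0.2, 0.003, -0.98]] [0.281 0.01  1.175]
scene 449.7572229618547 324.43049328501115 237.6058293129985 [[-0.872, -0.49, -0.01], [-0.189, 0.355, -0.915], [0.452, -0.796, -0.402]] [0.041 0.828 0.473]
```

View pics/top0.png

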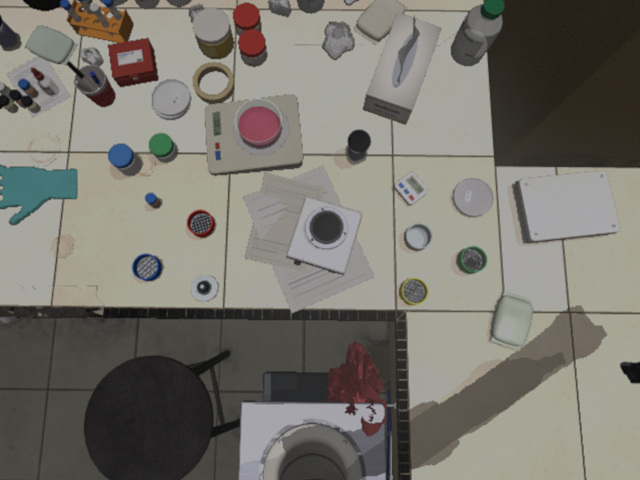

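View pics/scene0.png

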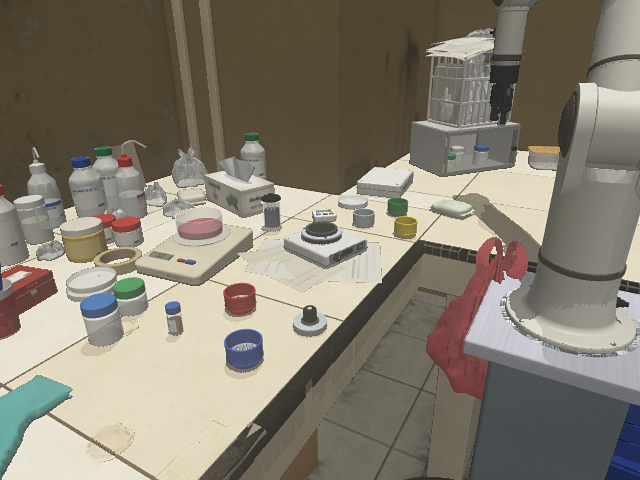

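The top view shows pan (418,237), yellow (413,291), green (472,259), shaker (326,227), red (201,223), blue (147,267), lid (205,288). The vial is at (152,200), timer at (410,188) and petri dish at (472,197). The scene view agrees.

```bash
cat > h.py <<'E'
from bench import env
import cv2,numpy as np
def world(c):
    v,u=np.mgrid[:480,:640]; d=c["depth"]
    P=np.stack([(u-c["cx"])/c["fx"]*d,(v-c["cy"])/c["fy"]*d,d],-1)
    return (P-c["t"])@c["R"]
def ray(c,u,v,z):
    "pixel onto plane z"
    o=-c["R"].T@c["t"]; d=c["R"].T@np.array([(u-c["cx"])/c["fx"],(v-c["cy"])/c["fy"],1]); return o+d*(z-o[2])/d[2]
def circ(c,xy,zlo,zhi,r):
    "enclosing circle of points between heights within r of xy"
    W=world(c); m=(c["depth"]>0)&(W[...,2]>zlo)&(W[...,2]<zhi)&(np.hypot(W[...,0]-xy[0],W[...,1]-xy[1])<r)
    p=W[m]; 
    if len(p)<5: return None,0,len(p),0
    q,R=cv2.minEnclosingCircle(p[:,:2].astype(np.float32)); return np.round(q,4),round(R*2000,1),len(p),np.round(np.median(p[:,2]),4)
E
python3 - <<'E'
from h import *
c=dict(np.load("top0.npz"))
W=world(c); print("table",np.median(W[270:300,80:130,2]))
for n,u,v,z0,z1,r in[("pan",418,237,.031,.041,.05),("blue",147,267,.035,.045,.05),("yellow",413,291,.035,.045,.05),("red",201,223,.035,.045,.05),("green",472,259,.035,.045,.05),("liddisc",205,288,.008,.018,.05),("lidgrip",205,286,.032,.044,.03),("collar",326,227,.0625,.072,.06),("platform",326,227,.052,.072,.07),("vial",152,200,.045,.06,.03),("petri",472,197,.01,.02,.07),("timer",410,188,.015,.025,.06)]:
    g=ray(c,u,v,z1-.005)
    q=circ(c,g,z0,z1,r); q2=circ(c,q[0],z0,z1,r) if q[0] is not None else None
    print(n,g.round(3),q,q2)
E
```

```text
table -0.0006071332795292803
pan [ 0.518 -0.238  0.036] (array([ 0.5234, -0.2419]), 61.8, 141, np.float64(0.0349)) (array([ 0.5234, -0.2419]), 61.8, 141, np.float64(0.0349))
blue [0.441 0.378 0.04 ] (array([0.4427, 0.3824]), 62.8, 131, np.float64(0.0396)) (array([0.4427, 0.3824]), 62.8, 131, np.float64(0.0396))
yellow [ 0.394 -0.222  0.04 ] (array([ 0.3961, -0.2263]), 61.7, 130, np.float64(0.0392)) (array([ 0.3961, -0.2263]), 61.7, 130, np.float64(0.0392))
red [0.545 0.261 0.04 ] (array([0.549 , 0.2645]), 62.0, 122, np.float64(0.0398)) (array([0.549 , 0.2645]), 62.0, 122, np.float64(0.0398))
green [ 0.468 -0.358  0.04 ] (array([ 0.4693, -0.3628]), 61.5, 137, np.float64(0.0386)) (array([ 0.4693, -0.3628]), 61.5, 137, np.float64(0.0386))
liddisc [0.398 0.25  0.013] (array([0.4004, 0.2523]), 63.6, 453, np.float64(0.0128)) (array([0.4004, 0.2523]), 63.6, 453, np.float64(0.0128))
lidgrip [0.4   0.245 0.039] (array([0.4005, 0.2517]), 24.3, 93, np.float64(0.0372)) (array([0.4005, 0.2517]), 24.3, 93, np.float64(0.0372))
collar [ 0.533 -0.026  0.067] (array([ 0.5345, -0.0273]), 95.1, 278, np.float64(0.0654)) (array([ 0.5345, -0.0273]), 95.1, 278, np.float64(0.0654))
platform [ 0.533 -0.026  0.067] (array([ 0.5353, -0.0272]), 98.8, 1428, np.float64(0.0585)) (array([ 0.5353, -0.0272]), 98.8, 1428, np.float64(0.0585))
vial [0.594 0.373 0.055] (array([0.601 , 0.3774]), 26.3, 104, np.float64(0.0552)) (array([0.601 , 0.3774]), 26.3, 104, np.float64(0.0552))
petri [ 0.621 -0.374  0.015] (array([ 0.623 , -0.3778]), 96.2, 1156, np.float64(0.015)) (array([ 0.623 , -0.3778]), 96.2, 1156, np.float64(0.015))
timer [ 0.64  -0.227  0.02 ] (array([ 0.6443, -0.231 ]), 80.2, 584, np.float64(0.0183)) (array([ 0.6443, -0.231 ]), 80.2, 584, np.float64(0.0183))
```

```bash
cat >> h.py <<'E'
from scipy.spatial.transform import Rotation as Ro
def shift(x,y,z):
    "mm along tool axes to TCP target"
    s=env.observe(); M=Ro.from_quat(s["tcp_rot"]).as_matrix()
    print("t",round(s["t"],2),"tcp",np.round(s["ee_pos"],4),"xt",np.round(M[:,0],3),"tilt",np.round(M[:2,2],4),"w",round(float(s["gripper_width"]),3),"F",np.round(s["wrist_force"],1),"shift",np.round(M.T@(np.array([x,y,z])-s["ee_pos"])*1000,1))
E
python3 - <<'E'
from h import *
shift(.523,-.242,.2)
E
python3 -m inch '{"translation":[[33,-19,0],[66,-38,0],[99,-57,0],[132,-76,0],[165,-95,0],[198,-114,0],[231,-133,0],[264,-152,0]],"roll":[0,0.1,0.2,0.3,0.4,0.415,0.415,0.415]}' 1
python3 - <<'E'
from h import *
shift(.523,-.242,.2)
E
```

```text
t 0.1 tcp [ 0.2616 -0.5944  0.2414] xt [0.915 0.403 0.   ] tilt [-0.0007  0.0016] w 0.999 F [-0.6 -0.3  0.2] shift [ 381.2 -217.1   41.8]
t: 0.77
ee_pos: [0.4429, -0.3476, 0.2421]
tcp_rot: [1.0, -0.0, -0.0, -0.0]
wrist_force: [0.3, 0.2, 0.1]
gripper_width: 1.0
finger_force: 0.0
t 0.77 tcp [ 0.4429 -0.3476  0.2421] xt [ 1. -0. -0.] tilt [-0.0005  0.0001] w 1.0 F [0.3 0.2 0.1] shift [  80.1 -105.6   42.1]
```

```bash
python3 -m inch '{"translation":[[20,-26,10],[40,-52,30],[60,-80,60],[81,-106,92],[81,-106,92],[81,-106,92]],"roll":[0,0,0,0,0,0]}'
python3 - <<'E'
from h import *
shift(.523,-.242,.022)
c=env.camera("wrist"); cv2.imwrite("pics/w1.png",c["frame"]); np.savez("w1.npz",**c)
print(circ(c,(.5234,-.2419),.03,.042,.05), circ(c,(.5234,-.2419),.02,.042,.05), np.round(c["R"],3),np.round(-c["R"].T@c["t"],3))
E
```

```text
t: 1.27
ee_pos: [0.523, -0.239, 0.1475]
tcp_rot: [1.0, 0.003, -0.002, -0.002]
wrist_force: [-0.2, 0.3, 0.1]
gripper_width: 1.0
finger_force: 0.0
t 1.27 tcp [ 0.523  -0.239   0.1475] xt [ 1.     0.006 -0.004] tilt [-0.0041  0.0042] w 1.0 F [-0.2  0.3  0.1] shift [  0.5   3.5 125.5]
(array([ 0.5242, -0.2413]), 61.5, 2155, np.float64(0.0374)) (array([ 0.5242, -0.2413]), 61.5, 2843, np.float64(0.037)) [[ 0.006 -1.    -0.005]
 [-0.964 -0.007  0.265]
 [-0.265  0.004 -0.964]] [ 0.589 -0.239  0.281]
```

View pics/w1.png

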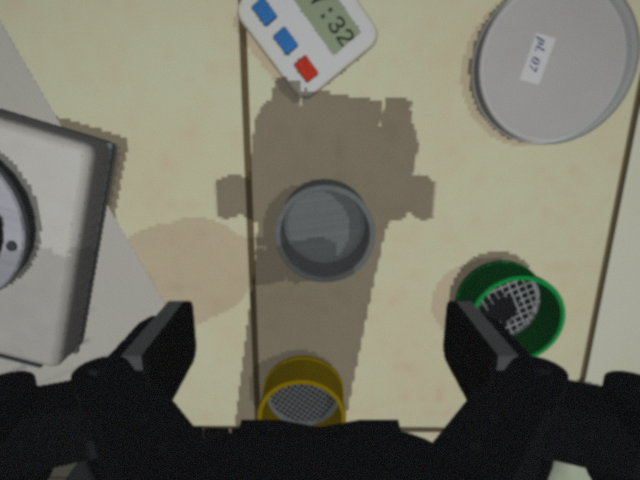

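The wrist view shows the pan rim centred at (325,230), between the open fingers. Timer, petri dish and green sieve are clear of them. It agrees with the top-view position, so I descend.

```bash
python3 -m inch '{"translation":[[1,0,30],[1,0,65],[1,0,95],[1,0,115],[1,0,127],[1,0,127],[1,0,127]],"roll":[0,0,0,0,0,0,0]}'
python3 - <<'E'
from h import *
shift(.524,-.2415,.022)
E
```

```text
t: 1.9
ee_pos: [0.5244, -0.2449, 0.0241]
tcp_rot: [1.0, -0.001, 0.0, 0.0]
wrist_force: [0.5, -0.0, 0.8]
gripper_width: 1.001
finger_force: 0.0
t 1.9 tcp [ 0.5244 -0.2449  0.0241] xt [ 1.    -0.002  0.001] tilt [ 0.0005 -0.0009] w 1.001 F [ 0.5 -0.   0.8] shift [-0.4 -3.4  2.1]
```

```bash
python3 -m inch '{"translation":[[0,-3,2],[0,-3,2],[0,-3,2],[0,-3,2]],"roll":[0,0,0,0]}'
python3 -m inch '{"translation":[[0,0,0],[0,0,0],[0,0,0],[0,0,0],[0,0,0],[0,0,0],[0,0,0],[0,0,0]],"roll":[0,0,0,0,0,0,0,0]}' 0 40
python3 - <<'E'
from h import *
shift(.524,-.2415,.022)
print(env.observe()["finger_force"])
E
```

```text
t: 2.23
ee_pos: [0.5251, -0.2406, 0.0224]
tcp_rot: [1.0, 0.0, 0.001, 0.0]
wrist_force: [-0.2, 1.0, -0.8]
gripper_width: 0.999
finger_force: 0.0
t: 2.9
ee_pos: [0.5246, -0.2405, 0.0222]
tcp_rot: [1.0, -0.0, 0.0, 0.0]
wrist_force: [-1.3, 2.2, 7.7]
gripper_width: 0.699
finger_force: 42.4
t 2.9 tcp [ 0.5246 -0.2405  0.0222] xt [ 1. -0.  0.] tilt [ 0.0003 -0.0006] w 0.699 F [-1.3  2.2  7.7] shift [-0.6  1.   0.2]
42.39717464894056
```

```bash
python3 -m inch '{"translation":[[0,0,-15],[0,0,-40],[0,0,-75],[0,0,-105],[0,0,-120],[0,-30,-125],[2,-65,-125],[4,-100,-125]],"roll":[0,0,0,0,0,0,0,0]}'
python3 -m inch '{"translation":[[2,-30,0],[4,-60,0],[6,-85,0],[6,-105,0],[6,-113,0],[6,-113,0],[6,-113,0],[6,-113,0]],"roll":[0,0,0,0,0,0,0,0]}'
python3 - <<'E'
from h import *
shift(.535,-.0272,.148)
c=env.camera("wrist"); cv2.imwrite("pics/w2.png",c["frame"]); np.savez("w2.npz",**c)
p=env.observe()["ee_pos"]
print("held",circ(c,p[:2],.15,.175,.05),"collar",circ(c,(.535,-.0272),.0625,.07,.04),circ(c,(.535,-.0272),.050,.07,.07))
c=env.camera("top"); print("held top",circ(c,p[:2],.153,.172,.034))
E
```

```text
t: 3.57
ee_pos: [0.5283, -0.1405, 0.147]
tcp_rot: [1.0, -0.002, 0.001, 0.0]
wrist_force: [0.1, 0.2, -2.3]
gripper_width: 0.698
finger_force: 43.9
t: 4.23
ee_pos: [0.5342, -0.0295, 0.1461]
tcp_rot: [1.0, -0.001, -0.0, 0.001]
wrist_force: [-0.5, -0.0, -0.6]
gripper_width: 0.696
finger_force: 44.0
t 4.23 tcp [ 0.5342 -0.0295  0.1461] xt [ 1.    -0.002 -0.001] tilt [-0.0006 -0.0011] w 0.696 F [-0.5 -0.  -0.6] shift [ 0.8 -2.3 -1.9]
held (array([ 0.5398, -0.0296]), 87.1, 14994, np.float64(0.1611)) collar (array([ 0.5364, -0.0267]), 76.4, 2760, np.float64(0.0675)) (array([ 0.5364, -0.0267]), 98.3, 12796, np.float64(0.0601))
held top (array([ 0.5129, -0.0156]), 40.0, 47, np.float64(0.1591))
```

View pics/w2.png

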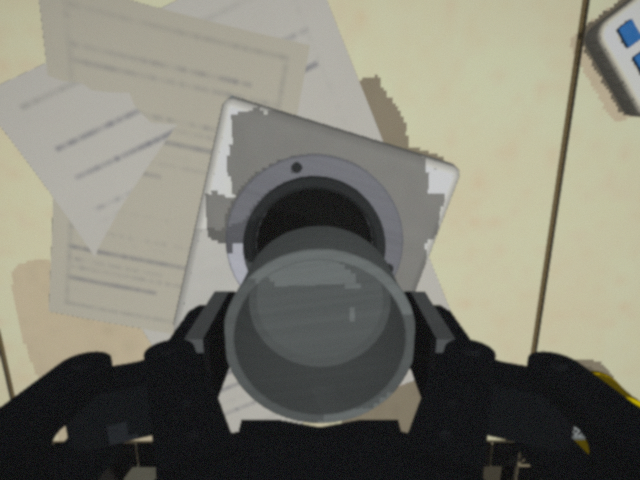

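The wrist view shows the pan level between the pads, with its rim ellipse centred near (320,335). The dark seat collar is at about (315,240) beyond it.

```bash
python3 - <<'E'
from h import *
c=dict(np.load("w2.npz")); W=world(c); p=env.observe()["ee_pos"]
print(ray(c,320,335,p[2]+.014))
# rim: high points within |y|<22mm of axis (excludes fingers), front edge/back edge in x
m=(W[...,2]>p[2]+.005)&(W[...,2]<p[2]+.02)&(abs(W[...,1]-p[1])<.02)&(c["depth"]>0)
q=W[m]; f=q[(q[:,0]>p[0]+.015)]; print(f[:,0].max(), np.percentile(f[:,2],[50,90,99]),p)
C,s,_,_=np.linalg.svd(f-f.mean(0)); print(cv2.minEnclosingCircle(f[:,:2].astype(np.float32)))
A=np.c_[f[:,:2]*2,np.ones(len(f))]
E
```

```text
[ 0.53519195 -0.02967388  0.16010689]
0.5646452628317624 [0.16115965 0.1622064  0.16289682] [ 0.5342844  -0.02955393  0.14610689]Traceback (most recent call last):
  File "<stdin>", line 7, in <module>
ValueError: not enough values to unpack (expected 4, got 3)
```

```bash
python3 -m inch '{"translation":[[2,-3,0],[2,-3,5],[2,-3,25],[2,-3,42],[2,-3,52],[2,-3,52],[2,-3,52],[2,-3,52]],"roll":[0,0,0,0,0,0,0,0]}'
python3 - <<'E'
from h import *
shift(.5362,-.0267,.080)
E
```

```text
t: 5.0
ee_pos: [0.537, -0.0243, 0.0949]
tcp_rot: [1.0, -0.0, 0.001, -0.0]
wrist_force: [-0.4, 0.8, -2.2]
gripper_width: 0.69
finger_force: 43.9
t 5.0 tcp [ 0.537  -0.0243  0.0949] xt [ 1.    -0.     0.001] tilt [0.001  0.0001] w 0.69 F [-0.4  0.8 -2.2] shift [-0.8  2.4 14.9]
```

```bash
python3 -m inch '{"translation":[[-1,2,0],[-1,2,3],[-1,2,7],[-1,2,10],[-1,2,12],[-1,2,14],[-1,2,14],[-1,2,14]],"roll":[0,0,0,0,0,0,0,0]}'
python3 - <<'E'
from h import *
shift(.5362,-.0267,.080)
E
```

```text
t: 5.67
ee_pos: [0.5354, -0.0263, 0.0802]
tcp_rot: [1.0, -0.0, -0.0, -0.0]
wrist_force: [0.5, 0.3, -0.8]
gripper_width: 0.696
finger_force: 44.0
t 5.67 tcp [ 0.5354 -0.0263  0.0802] xt [ 1. -0. -0.] tilt [-0.      0.0001] w 0.696 F [ 0.5  0.3 -0.8] shift [0.8 0.4 0.2]
```

Nothing is touching yet; I creep down until contact.

```bash
python3 -m inch '{"translation":[[1,0,0],[1,0,1],[1,0,2],[1,0,3],[1,0,3],[1,0,3]],"roll":[0,0,0,0,0,0]}'
```

```text
t: 6.17
ee_pos: [0.5364, -0.0263, 0.08]
tcp_rot: [1.0, -0.0, 0.0, 0.001]
wrist_force: [-10.8, -0.6, 26.9]
gripper_width: 0.697
finger_force: 46.5
```

```bash
python3 -m inch '{"translation":[[0,0,-3],[0,0,-3],[0,0,-3],[0,0,-3],[0,0,-3],[0,0,-3]],"roll":[0,0,0,0,0,0]}' 1
python3 -m inch '{"translation":[[0,0,-15],[0,0,-40],[0,0,-75],[0,0,-110],[0,0,-135],[0,0,-135],[0,0,-135]],"roll":[0,0,0,0,0,0,0]}'
python3 - <<'E'
from h import *
shift(.442,.382,.21)
c=env.camera("wrist"); cv2.imwrite("pics/w3.png",c["frame"]); np.savez("w3.npz",**c)
print("pan",circ(c,(.536,-.0265),.086,.1,.045),"collar",circ(c,(.535,-.0272),.0625,.07,.045))
m=world(c); k=(abs(m[...,2]-.09)<.008)&(np.hypot(m[...,0]-.536,m[...,1]+.0265)<.035); q=m[k]; q=q[q[:,2]>.088]
print(np.linalg.lstsq(np.c_[q[:,:2]-q[:,:2].mean(0),np.ones(len(q))],q[:,2],rcond=None)[0])
E
```

```text
t: 6.67
ee_pos: [0.5362, -0.0264, 0.0799]
tcp_rot: [1.0, -0.0, -0.0, -0.0]
wrist_force: [-0.1, 0.1, 0.7]
gripper_width: 1.001
finger_force: 0.0
t: 7.25
ee_pos: [0.5376, -0.0265, 0.2169]
tcp_rot: [1.0, -0.0, 0.002, 0.0]
wrist_force: [0.4, 0.2, 0.8]
gripper_width: 1.004
finger_force: 0.0
t 7.25 tcp [ 0.5376 -0.0265  0.2169] xt [ 1.    -0.     0.004] tilt [ 0.0036 -0.0008] w 1.004 F [0.4 0.2 0.8] shift [ -95.8 -408.5    6.2]
pan (array([ 0.5363, -0.0263]), 61.5, 2058, np.float64(0.0954)) collar (array([ 0.5378, -0.0269]), 84.2, 5992, np.float64(0.0648))
[ 0.026493   -0.00054382  0.09480689]
```

View pics/w3.png

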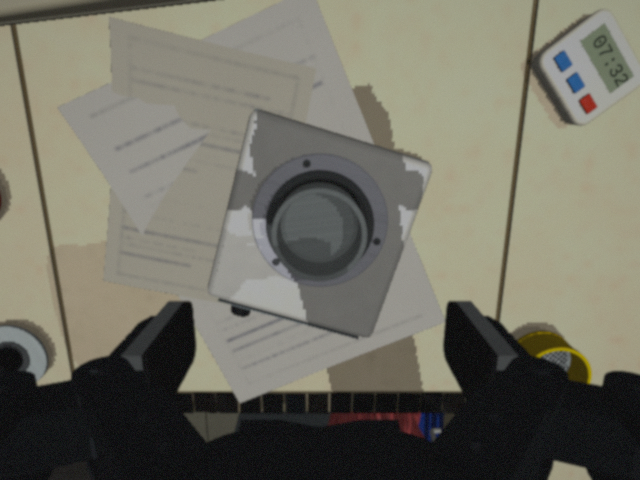

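The wrist view shows the pan sitting down inside the collar, centred near (322,230), with its rim at about 0.095 m as expected. Next is the blue sieve.

```bash
python3 -m inch '{"translation":[[-5,-20,0],[-13,-55,0],[-21,-92,0],[-30,-130,0],[-38,-168,0],[-47,-206,0],[-55,-244,0],[-64,-282,0]],"roll":[0,0,0,0,0,0,0,0]}'
python3 -m inch '{"translation":[[-9,-38,0],[-18,-75,0],[-26,-105,15],[-31,-125,40],[-31,-127,60],[-31,-127,70],[-31,-127,70],[-31,-127,70]],"roll":[0,0,0,0,0,0,0,0]}'
python3 - <<'E'
from h import *
shift(.4427,.3824,.022)
c=env.camera("wrist"); print("blue",circ(c,(.4427,.3824),.034,.045,.045))
E
```

```text
t: 7.97
ee_pos: [0.4708, 0.2566, 0.2134]
tcp_rot: [1.0, -0.0, -0.001, 0.001]
wrist_force: [1.0, 0.1, 0.5]
gripper_width: 1.001
finger_force: 0.0
t: 8.63
ee_pos: [0.4412, 0.381, 0.144]
tcp_rot: [1.0, -0.001, -0.001, 0.001]
wrist_force: [-0.1, 0.0, 0.7]
gripper_width: 1.0
finger_force: 0.0
t 8.63 tcp [0.4412 0.381  0.144 ] xt [ 1.    -0.001 -0.002] tilt [-0.0021 -0.0025] w 1.0 F [-0.1  0.   0.7] shift [  1.7  -1.7 122. ]
blue (array([0.4453, 0.3831]), 60.5, 2050, np.float64(0.0413))
```

```bash
python3 -m inch '{"translation":[[3,-2,30],[3,-2,65],[3,-2,95],[3,-2,115],[3,-2,122],[3,-2,122],[3,-2,122]],"roll":[0,0,0,0,0,0,0]}'
python3 - <<'E'
from h import *
shift(.4448,.383,.022)
E
```

```text
t: 9.27
ee_pos: [0.4457, 0.3848, 0.0246]
tcp_rot: [1.0, -0.001, 0.001, -0.001]
wrist_force: [0.7, 1.4, 0.6]
gripper_width: 1.002
finger_force: 0.0
t 9.27 tcp [0.4457 0.3848 0.0246] xt [ 1.    -0.002  0.001] tilt [0.0012 0.0014] w 1.002 F [0.7 1.4 0.6] shift [-0.9  1.9  2.6]
```

```bash
python3 -m inch '{"translation":[[-1,2,2],[-1,2,2],[-1,2,2],[-1,2,2]],"roll":[0,0,0,0]}'
python3 -m inch '{"translation":[[0,0,0],[0,0,0],[0,0,0],[0,0,0],[0,0,0],[0,0,0],[0,0,0]],"roll":[0,0,0,0,0,0,0]}' 0 40
python3 -m inch '{"translation":[[0,0,-15],[0,0,-40],[0,0,-75],[0,0,-110],[0,0,-140],[0,0,-155],[0,0,-155],[0,0,-155]],"roll":[0,0,0,0,0,0,0,0]}'
python3 - <<'E'
from h import *
shift(.5363,-.0264,.178)
c=env.camera("wrist"); cv2.imwrite("pics/w4.png",c["frame"]); np.savez("w4.npz",**c)
W=world(c);p=env.observe()["ee_pos"]
m=(W[...,2]>p[2]+.005)&(W[...,2]<p[2]+.03)&(abs(W[...,1]-p[1])<.02)&(c["depth"]>0)
q=W[m]; f=q[(q[:,0]>p[0]+.015)]; print("front edge x - tcp",f[:,0].max()-p[0], "rim z-tcp",np.percentile(f[:,2],[50,90,99])-p[2])
E
```

```text
t: 9.6
ee_pos: [0.4441, 0.383, 0.0224]
tcp_rot: [1.0, -0.0, 0.001, -0.001]
wrist_force: [-0.9, 0.0, -0.1]
gripper_width: 1.0
finger_force: 0.0
t: 10.18
ee_pos: [0.4436, 0.3829, 0.022]
tcp_rot: [1.0, -0.0, 0.0, -0.0]
wrist_force: [-1.6, -0.8, 5.4]
gripper_width: 0.699
finger_force: 42.6
t: 10.85
ee_pos: [0.4438, 0.3829, 0.177]
tcp_rot: [1.0, -0.0, 0.001, -0.0]
wrist_force: [-0.3, -0.0, -1.7]
gripper_width: 0.699
finger_force: 43.6
t 10.85 tcp [0.4438 0.3829 0.177 ] xt [ 1.    -0.     0.002] tilt [0.0015 0.0009] w 0.699 F [-0.3 -0.  -1.7] shift [ 92.6 409.2  -1.2]
front edge x - tcp 0.03251861173000681 rim z-tcp [0.02031931 0.02160656 0.0223065 ]
```

View pics/w4.png

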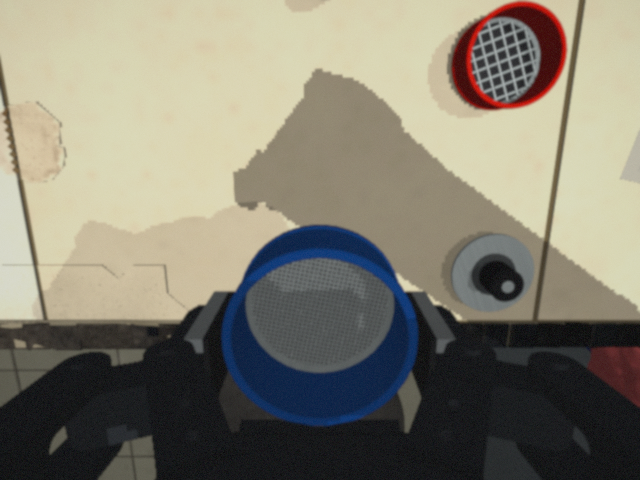

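The blue sieve is held level, its rim centred near (320,335). Carrying it to the shaker.

```bash
python3 -m inch '{"translation":[[5,20,0],[13,55,0],[21,92,0],[30,130,0],[38,168,0],[47,206,0],[55,244,0],[64,282,0]],"roll":[0,0,0,0,0,0,0,0]}'
python3 -m inch '{"translation":[[9,38,0],[17,75,0],[24,103,0],[27,121,0],[27,127,15],[27,127,35],[27,127,45],[27,127,45]],"roll":[0,0,0,0,0,0,0,0]}'
python3 - <<'E'
from h import *
shift(.5346,-.0264,.107)
E
```

```text
t: 11.57
ee_pos: [0.5058, 0.0984, 0.1742]
tcp_rot: [1.0, 0.0, -0.002, 0.0]
wrist_force: [1.1, -0.0, -0.8]
gripper_width: 0.693
finger_force: 43.6
t: 12.23
ee_pos: [0.5309, -0.0262, 0.1273]
tcp_rot: [1.0, -0.0, -0.004, -0.0]
wrist_force: [-0.2, -0.1, -1.1]
gripper_width: 0.698
finger_force: 43.6
t 12.23 tcp [ 0.5309 -0.0262  0.1273] xt [ 1.    -0.    -0.008] tilt [-0.0082  0.0006] w 0.698 F [-0.2 -0.1 -1.1] shift [ 3.8  0.2 20.2]
```

```bash
python3 -m inch '{"translation":[[1,0,0],[2,0,4],[2,0,8],[2,0,8],[2,0,8],[2,0,8]],"roll":[0,0,0,0,0,0]}'
python3 - <<'E'
from h import *
shift(.5346,-.0264,.107)
E
```

```text
t: 12.73
ee_pos: [0.5366, -0.0262, 0.1237]
tcp_rot: [1.0, 0.0, 0.0, 0.0]
wrist_force: [0.3, -0.3, -0.4]
gripper_width: 0.7
finger_force: 43.7
t 12.73 tcp [ 0.5366 -0.0262  0.1237] xt [1.    0.    0.001] tilt [ 0.0006 -0.0001] w 0.7 F [ 0.3 -0.3 -0.4] shift [-2.   0.2 16.7]
```

```bash
python3 -m inch '{"translation":[[-2,0,1],[-2,0,4],[-2,0,8],[-2,0,11],[-2,0,14],[-2,0,16],[-2,0,16],[-2,0,16]],"roll":[0,0,0,0,0,0,0,0]}'
python3 - <<'E'
from h import *
shift(.5346,-.0264,.107)
E
```

```text
t: 13.4
ee_pos: [0.5344, -0.0263, 0.1072]
tcp_rot: [1.0, -0.0, 0.0, -0.0]
wrist_force: [-0.4, -0.4, -1.1]
gripper_width: 0.697
finger_force: 43.7
t 13.4 tcp [ 0.5344 -0.0263  0.1072] xt [ 1. -0.  0.] tilt [0. 0.] w 0.697 F [-0.4 -0.4 -1.1] shift [0.2 0.1 0.2]
```

```bash
python3 -m inch '{"translation":[[0,0,1],[0,0,2],[0,0,3],[0,0,3],[0,0,3]],"roll":[0,0,0,0,0]}'
```

```text
t: 13.82
ee_pos: [0.5347, -0.0264, 0.1069]
tcp_rot: [1.0, -0.0, 0.0, 0.0]
wrist_force: [-8.6, 0.5, 22.8]
gripper_width: 0.696
finger_force: 45.8
```

Seated at the expected height with 23 N of contact force. Releasing, and checking from above.

```bash
python3 -m inch '{"translation":[[0,0,-3],[0,0,-3],[0,0,-3],[0,0,-3],[0,0,-3],[0,0,-3]],"roll":[0,0,0,0,0,0]}' 1
python3 -m inch '{"translation":[[0,0,-15],[0,0,-40],[0,0,-75],[0,0,-110],[0,0,-120],[0,0,-120],[0,0,-120]],"roll":[0,0,0,0,0,0,0]}'
python3 - <<'E'
from h import *
shift(.3965,-.226,.15)
c=env.camera("wrist"); np.savez("w5.npz",**c)
print("blue",circ(c,(.536,-.0265),.12,.135,.045),"pan rim?",circ(c,(.536,-.0265),.09,.097,.045))
W=world(c); k=(W[...,2]>.119)&(W[...,2]<.135)&(np.hypot(W[...,0]-.536,W[...,1]+.0265)<.034); q=W[k]
print(np.linalg.lstsq(np.c_[q[:,:2]-q[:,:2].mean(0),np.ones(len(q))],q[:,2],rcond=None)[0])
E
```

```text
t: 14.32
ee_pos: [0.5342, -0.0264, 0.1069]
tcp_rot: [1.0, -0.0, -0.0, -0.0]
wrist_force: [0.4, -0.3, 0.2]
gripper_width: 1.004
finger_force: 0.0
t: 14.9
ee_pos: [0.5346, -0.0265, 0.2275]
tcp_rot: [1.0, -0.0, 0.001, 0.0]
wrist_force: [0.1, -0.1, -0.7]
gripper_width: 1.0
finger_force: 0.0
t 14.9 tcp [ 0.5346 -0.0265  0.2275] xt [ 1.    -0.     0.001] tilt [ 0.0011 -0.0002] w 1.0 F [ 0.1 -0.1 -0.7] shift [-138.1  199.6   77.4]
blue (array([ 0.5363, -0.0265]), 60.4, 2020, np.float64(0.1264)) pan rim? (array([ 0.5406, -0.0261]), 58.6, 225, np.float64(0.096))
[ 0.02852045 -0.0006425   0.12566384]
```

```bash
python3 -m inch '{"translation":[[-10,15,0],[-34,50,0],[-58,84,0],[-82,118,0],[-106,152,10],[-125,182,30],[-136,200,55],[-136,200,75]],"roll":[0,0,0,0,0,0,0,0]}'
python3 -m inch '{"translation":[[0,0,3],[0,0,3],[0,0,3]],"roll":[0,0,0]}'
python3 - <<'E'
from h import *
shift(.3965,-.226,.022)
c=env.camera("wrist"); print("yellow",circ(c,(.3965,-.226),.034,.045,.045))
E
```

```text
t: 15.62
ee_pos: [0.3932, -0.2306, 0.1495]
tcp_rot: [1.0, -0.004, -0.002, 0.0]
wrist_force: [0.1, -0.1, -0.3]
gripper_width: 1.0
finger_force: 0.0
t: 15.87
ee_pos: [0.3986, -0.2253, 0.149]
tcp_rot: [1.0, 0.001, -0.001, -0.001]
wrist_force: [0.8, 0.6, -0.0]
gripper_width: 1.001
finger_force: 0.0
t 15.87 tcp [ 0.3986 -0.2253  0.149 ] xt [ 1.     0.001 -0.001] tilt [-0.0011  0.0011] w 1.001 F [ 0.8  0.6 -0. ] shift [ -2.    0.8 127. ]
yellow (array([ 0.3967, -0.2266]), 60.3, 1958, np.float64(0.0413))
```

```bash
python3 -m inch '{"translation":[[-2,1,25],[-2,1,60],[-2,1,95],[-2,1,117],[-2,1,125],[-2,1,127],[-2,1,127],[-2,1,127]],"roll":[0,0,0,0,0,0,0,0]}'
python3 - <<'E'
from h import *
shift(.3967,-.2266,.022)
E
```

```text
t: 16.58
ee_pos: [0.398, -0.2278, 0.0238]
tcp_rot: [1.0, 0.0, 0.001, 0.001]
wrist_force: [0.1, -1.2, 0.1]
gripper_width: 1.0
finger_force: 0.0
t 16.58 tcp [ 0.398  -0.2278  0.0238] xt [1.    0.    0.003] tilt [ 0.0027 -0.0013] w 1.0 F [ 0.1 -1.2  0.1] shift [-1.3 -1.2  1.8]
```

```bash
python3 -m inch '{"translation":[[-1,-1,1],[-1,-1,1],[-1,-1,1],[-1,-1,1]],"roll":[0,0,0,0]}'
python3 -m inch '{"translation":[[0,0,0],[0,0,0],[0,0,0],[0,0,0],[0,0,0],[0,0,0],[0,0,0]],"roll":[0,0,0,0,0,0,0]}' 0 40
python3 - <<'E'
from h import *
shift(.3967,-.2266,.022)
E
python3 -m inch '{"translation":[[0,0,-15],[0,0,-40],[0,0,-75],[0,0,-110],[0,0,-145],[0,0,-175],[0,0,-175],[0,0,-175]],"roll":[0,0,0,0,0,0,0,0]}'
python3 - <<'E'
from h import *
shift(.5363,-.0265,.19)
c=env.camera("wrist"); np.savez("w6.npz",**c)
W=world(c);p=env.observe()["ee_pos"]
m=(W[...,2]>p[2]+.005)&(W[...,2]<p[2]+.03)&(abs(W[...,1]-p[1])<.02)&(c["depth"]>0)
q=W[m]; f=q[(q[:,0]>p[0]+.015)]; print("front edge x - tcp",f[:,0].max()-p[0], "rim z-tcp",np.percentile(f[:,2],[50,90,99])-p[2])
E
```

```text
t: 16.92
ee_pos: [0.3958, -0.2266, 0.022]
tcp_rot: [1.0, -0.0, 0.001, 0.0]
wrist_force: [-0.4, -0.2, 0.2]
gripper_width: 1.004
finger_force: 0.0
t: 17.5
ee_pos: [0.3955, -0.2265, 0.0218]
tcp_rot: [1.0, -0.0, 0.0, 0.0]
wrist_force: [-1.8, 0.8, 7.7]
gripper_width: 0.696
finger_force: 41.6
t 17.5 tcp [ 0.3955 -0.2265  0.0218] xt [ 1. -0.  0.] tilt [ 0.0002 -0.0002] w 0.696 F [-1.8  0.8  7.7] shift [ 1.2  0.1 -0.2]
t: 18.17
ee_pos: [0.3965, -0.227, 0.1981]
tcp_rot: [1.0, -0.0, 0.002, 0.001]
wrist_force: [0.7, 0.7, -2.7]
gripper_width: 0.701
finger_force: 43.7
t 18.17 tcp [ 0.3965 -0.227   0.1981] xt [ 1.    -0.     0.004] tilt [ 0.0039 -0.0021] w 0.701 F [ 0.7  0.7 -2.7] shift [ 139.7 -200.6    8.2]
front edge x - tcp 0.03261886395161295 rim z-tcp [0.0207182  0.02199345 0.02270797]
```

```bash
python3 -m inch '{"translation":[[10,-15,0],[34,-50,0],[58,-84,0],[82,-118,0],[106,-152,0],[127,-183,0],[139,-200,0],[139,-200,10]],"roll":[0,0,0,0,0,0,0,0]}'
python3 -m inch '{"translation":[[0,0,15],[0,0,30],[0,0,33],[0,0,33],[0,0,33]],"roll":[0,0,0,0,0]}'
python3 - <<'E'
from h import *
shift(.5351,-.0265,.138)
E
```

```text
t: 18.88
ee_pos: [0.537, -0.0198, 0.1857]
tcp_rot: [1.0, 0.004, 0.001, -0.002]
wrist_force: [0.5, 0.0, -1.6]
gripper_width: 0.697
finger_force: 43.7
t: 19.3
ee_pos: [0.5336, -0.0269, 0.1525]
tcp_rot: [1.0, -0.0, -0.001, -0.0]
wrist_force: [0.5, -0.1, -0.8]
gripper_width: 0.697
finger_force: 43.7
t 19.3 tcp [ 0.5336 -0.0269  0.1525] xt [ 1.    -0.001 -0.002] tilt [-0.0021  0.0001] w 0.697 F [ 0.5 -0.1 -0.8] shift [ 1.6 -0.4 14.5]
```

```bash
python3 -m inch '{"translation":[[1,0,0],[1,0,1],[1,0,4],[1,0,8],[1,0,11],[1,0,13],[1,0,13],[1,0,13]],"roll":[0,0,0,0,0,0,0,0]}'
python3 - <<'E'
from h import *
shift(.5351,-.0265,.138)
E
```

```text
t: 19.97
ee_pos: [0.5352, -0.0263, 0.1401]
tcp_rot: [1.0, -0.0, -0.0, -0.0]
wrist_force: [0.7, 0.3, -0.3]
gripper_width: 0.703
finger_force: 43.7
t 19.97 tcp [ 0.5352 -0.0263  0.1401] xt [ 1. -0. -0.] tilt [-0.0004  0.    ] w 0.703 F [ 0.7  0.3 -0.3] shift [-0.1  0.2  2.1]
```

```bash
python3 -m inch '{"translation":[[0,0,1],[0,0,2],[0,0,3],[0,0,4],[0,0,4.5],[0,0,4.5]],"roll":[0,0,0,0,0,0]}'
```

```text
t: 20.47
ee_pos: [0.5361, -0.0263, 0.1379]
tcp_rot: [1.0, -0.0, 0.001, 0.0]
wrist_force: [-5.5, -0.7, 15.6]
gripper_width: 0.697
finger_force: 45.2
```

```bash
python3 -m inch '{"translation":[[0,0,-2],[0,0,-2],[0,0,-2],[0,0,-2],[0,0,-2],[0,0,-2]],"roll":[0,0,0,0,0,0]}' 1
python3 -m inch '{"translation":[[0,0,-15],[0,0,-40],[0,0,-75],[0,0,-110],[0,0,-120],[0,0,-120],[0,0,-120]],"roll":[0,0,0,0,0,0,0]}'
python3 - <<'E'
from h import *
shift(.549,.2645,.15)
c=env.camera("wrist"); np.savez("w7.npz",**c)
print("yellow",circ(c,(.536,-.0265),.15,.166,.045),"blue rim?",circ(c,(.536,-.0265),.12,.128,.045))
W=world(c); k=(W[...,2]>.15)&(W[...,2]<.166)&(np.hypot(W[...,0]-.536,W[...,1]+.0265)<.034); q=W[k]
print(np.linalg.lstsq(np.c_[q[:,:2]-q[:,:2].mean(0),np.ones(len(q))],q[:,2],rcond=None)[0])
E
```

```text
t: 20.97
ee_pos: [0.5352, -0.0264, 0.1375]
tcp_rot: [1.0, -0.0, -0.0, -0.0]
wrist_force: [0.5, -1.1, 0.4]
gripper_width: 1.0
finger_force: 0.0
t: 21.55
ee_pos: [0.5356, -0.0264, 0.258]
tcp_rot: [1.0, -0.0, 0.001, 0.0]
wrist_force: [-0.5, 0.4, -0.7]
gripper_width: 0.999
finger_force: 0.0
t 21.55 tcp [ 0.5356 -0.0264  0.258 ] xt [ 1.    -0.     0.001] tilt [ 0.0011 -0.0002] w 0.999 F [-0.5  0.4 -0.7] shift [  13.3 -290.9  108. ]
yellow (array([ 0.5372, -0.0263]), 60.6, 2078, np.float64(0.1574)) blue rim? (array([ 0.5403, -0.0262]), 56.3, 116, np.float64(0.1278))
[0.03075171 0.0004026  0.15664422]
```

Yellow is seated at (0.5372, −0.0263), with its rim at 0.1574 m (the sensor reads about 1.3 mm high). Next is red.

```bash
python3 -m inch '{"translation":[[0,-15,0],[2,-50,0],[4,-88,0],[6,-126,0],[8,-164,0],[10,-202,20],[12,-240,50],[13,-270,80]],"roll":[0,0,0,0,0,0,0,0]}'
python3 -m inch '{"translation":[[0,-15,20],[0,-21,28],[0,-21,28],[0,-21,28],[0,-21,28]],"roll":[0,0,0,0,0]}'
python3 - <<'E'
from h import *
shift(.549,.2645,.022)
c=env.camera("wrist"); print("red",circ(c,(.549,.2645),.034,.045,.045))
E
```

```text
t: 22.27
ee_pos: [0.5476, 0.2398, 0.1821]
tcp_rot: [1.0, 0.001, -0.0, -0.0]
wrist_force: [0.4, -0.3, -0.5]
gripper_width: 0.999
finger_force: 0.0
t: 22.68
ee_pos: [0.5493, 0.2563, 0.1567]
tcp_rot: [1.0, -0.001, 0.001, 0.0]
wrist_force: [0.1, -0.4, 1.2]
gripper_width: 0.998
finger_force: 0.0
t 22.68 tcp [0.5493 0.2563 0.1567] xt [ 1.    -0.003  0.001] tilt [ 0.0011 -0.0008] w 0.998 F [ 0.1 -0.4  1.2] shift [ -0.5  -8.3 134.7]
red (array([0.5498, 0.2651]), 60.5, 1849, np.float64(0.0414))
```

```bash
python3 -m inch '{"translation":[[0,-6,10],[0,-8.5,40],[0,-8.5,75],[0,-8.5,110],[0,-8.5,127],[0,-8.5,134],[0,-8.5,134],[0,-8.5,134]],"roll":[0,0,0,0,0,0,0,0]}'
python3 - <<'E'
from h import *
shift(.5495,.265,.022)
E
```

```text
t: 23.4
ee_pos: [0.5491, 0.267, 0.0228]
tcp_rot: [1.0, -0.0, 0.001, -0.0]
wrist_force: [0.4, -0.7, 0.4]
gripper_width: 1.0
finger_force: 0.0
t 23.4 tcp [0.5491 0.267  0.0228] xt [ 1.    -0.001  0.001] tilt [0.0014 0.0007] w 1.0 F [ 0.4 -0.7  0.4] shift [0.4 2.  0.8]
```

```bash
python3 -m inch '{"translation":[[1,2,0.5],[1,2,0.5],[1,2,0.5],[1,2,0.5]],"roll":[0,0,0,0]}'
python3 -m inch '{"translation":[[0,0,0],[0,0,0],[0,0,0],[0,0,0],[0,0,0],[0,0,0],[0,0,0]],"roll":[0,0,0,0,0,0,0]}' 0 40
python3 - <<'E'
from h import *
shift(.5495,.265,.022)
E
python3 -m inch '{"translation":[[0,0,-15],[0,0,-40],[0,0,-75],[0,0,-110],[0,0,-150],[0,0,-185],[0,0,-205],[0,0,-205]],"roll":[0,0,0,0,0,0,0,0]}'
python3 - <<'E'
from h import *
shift(.5367,-.0264,.2)
E
```

```text
t: 23.73
ee_pos: [0.5501, 0.265, 0.0226]
tcp_rot: [1.0, -0.0, 0.001, -0.0]
wrist_force: [0.7, 0.1, -0.4]
gripper_width: 1.004
finger_force: 0.0
t: 24.32
ee_pos: [0.5496, 0.265, 0.022]
tcp_rot: [1.0, -0.0, 0.0, -0.0]
wrist_force: [-1.1, -0.6, 5.4]
gripper_width: 0.693
finger_force: 43.8
t 24.32 tcp [0.5496 0.265  0.022 ] xt [ 1.    -0.     0.001] tilt [0.0008 0.0002] w 0.693 F [-1.1 -0.6  5.4] shift [-0.1 -0.   0. ]
t: 24.98
ee_pos: [0.5519, 0.2665, 0.2321]
tcp_rot: [1.0, -0.0, 0.004, -0.002]
wrist_force: [0.7, 0.7, 0.2]
gripper_width: 0.692
finger_force: 43.5
t 24.98 tcp [0.5519 0.2665 0.2321] xt [ 1.    -0.     0.009] tilt [0.0085 0.004 ] w 0.692 F [0.7 0.7 0.2] shift [-15.4 293.   30.8]
```

```bash
python3 -m inch '{"translation":[[0,15,0],[-2,50,0],[-4,88,0],[-6,126,0],[-8,164,0],[-10,202,0],[-12,240,0],[-13,272,0]],"roll":[0,0,0,0,0,0,0,0]}'
python3 -m inch '{"translation":[[0,15,0],[0,19.5,10],[0,19.5,30],[0,19.5,40],[0,19.5,40],[0,19.5,40],[0,19.5,40]],"roll":[0,0,0,0,0,0,0]}'
python3 - <<'E'
from h import *
shift(.5367,-.0264,.169)
E
```

```text
t: 25.65
ee_pos: [0.5338, -0.0114, 0.2244]
tcp_rot: [1.0, -0.001, -0.002, 0.001]
wrist_force: [0.5, -0.0, -0.8]
gripper_width: 0.693
finger_force: 43.5
t: 26.23
ee_pos: [0.5362, -0.0257, 0.1863]
tcp_rot: [1.0, 0.001, -0.0, -0.0]
wrist_force: [-0.2, 0.1, -0.4]
gripper_width: 0.691
finger_force: 43.5
t 26.23 tcp [ 0.5362 -0.0257  0.1863] xt [ 1.     0.002 -0.   ] tilt [-0.0003  0.0004] w 0.691 F [-0.2  0.1 -0.4] shift [ 0.5  0.7 17.3]
```

```bash
python3 -m inch '{"translation":[[0,0.5,2],[0,0.5,5],[0,0.5,8],[0,0.5,11],[0,0.5,14],[0,0.5,16],[0,0.5,16],[0,0.5,16]],"roll":[0,0,0,0,0,0,0,0]}'
python3 -m inch '{"translation":[[0,0,1],[0,0,2],[0,0,3],[0,0,3],[0,0,3]],"roll":[0,0,0,0,0]}'
```

```text
t: 26.9
ee_pos: [0.536, -0.0272, 0.1702]
tcp_rot: [1.0, -0.0, -0.0, -0.0]
wrist_force: [0.6, 0.4, -1.6]
gripper_width: 0.692
finger_force: 43.5
t: 27.32
ee_pos: [0.5368, -0.0272, 0.169]
tcp_rot: [1.0, -0.0, 0.001, 0.0]
wrist_force: [-3.3, 0.2, 8.3]
gripper_width: 0.695
finger_force: 44.6
```

```bash
python3 -m inch '{"translation":[[0,0,-1],[0,0,-1],[0,0,-1],[0,0,-1],[0,0,-1],[0,0,-1]],"roll":[0,0,0,0,0,0]}' 1
python3 -m inch '{"translation":[[0,0,-15],[0,0,-40],[0,0,-75],[0,0,-110],[0,0,-120],[0,0,-120],[0,0,-120]],"roll":[0,0,0,0,0,0,0]}'
python3 - <<'E'
from h import *
shift(.4005,.252,.15)
c=env.camera("wrist"); np.savez("w8.npz",**c)
print("red",circ(c,(.536,-.0265),.181,.197,.045))
W=world(c); k=(W[...,2]>.181)&(W[...,2]<.197)&(np.hypot(W[...,0]-.536,W[...,1]+.0265)<.034); q=W[k]
print(np.linalg.lstsq(np.c_[q[:,:2]-q[:,:2].mean(0),np.ones(len(q))],q[:,2],rcond=None)[0])
E
```

```text
t: 27.82
ee_pos: [0.5361, -0.0272, 0.1682]
tcp_rot: [1.0, -0.0, -0.0, -0.0]
wrist_force: [-1.0, -0.2, -0.4]
gripper_width: 1.007
finger_force: 0.0
t: 28.4
ee_pos: [0.5363, -0.0273, 0.2887]
tcp_rot: [1.0, -0.0, 0.001, 0.0]
wrist_force: [-0.2, -0.7, -0.8]
gripper_width: 0.999
finger_force: 0.0
t 28.4 tcp [ 0.5363 -0.0273  0.2887] xt [ 1.    -0.     0.001] tilt [ 0.0012 -0.0002] w 0.999 F [-0.2 -0.7 -0.8] shift [-136.1 -279.3  138.4]
red (array([ 0.5373, -0.0273]), 60.6, 2081, np.float64(0.1884))
[2.80960113e-02 1.74281768e-04 1.87662721e-01]
```

Red is seated. Next is the lid, with the gripper opened only partly.

```bash
python3 -m inch '{"translation":[[-7,-14,0],[-22,-46,0],[-38,-79,0],[-54,-112,0],[-70,-145,0],[-86,-178,0],[-102,-211,0],[-118,-244,0]],"roll":[0,0,0,0,0,0,0,0]}' 0.7
python3 -m inch '{"translation":[[-14,-25,20],[-18,-35,55],[-18,-35,90],[-18,-35,120],[-18,-35,138],[-18,-35,138],[-18,-35,138]],"roll":[0,0,0,0,0,0,0]}'
python3 - <<'E'
from h import *
shift(.4005,.252,.028)
c=env.camera("wrist"); cv2.imwrite("pics/w9.png",c["frame"]); print("disc",circ(c,(.4005,.252),.009,.02,.045),"grip",circ(c,(.4005,.252),.033,.045,.03))
E
```

```text
t: 29.12
ee_pos: [0.4161, 0.2176, 0.2865]
tcp_rot: [1.0, -0.0, -0.002, 0.001]
wrist_force: [1.3, 0.3, 0.0]
gripper_width: 0.702
finger_force: 0.0
t: 29.7
ee_pos: [0.3984, 0.251, 0.1486]
tcp_rot: [1.0, 0.0, -0.002, 0.001]
wrist_force: [-0.1, 0.3, 0.5]
gripper_width: 0.697
finger_force: 0.0
t 29.7 tcp [0.3984 0.251  0.1486] xt [ 1.     0.    -0.005] tilt [-0.0049 -0.002 ] w 0.697 F [-0.1  0.3  0.5] shift [  2.7  -1.3 120.5]
disc (array([0.4015, 0.252 ]), 62.8, 5334, np.float64(0.0148)) grip (array([0.4018, 0.2525]), 24.6, 1250, np.float64(0.0396))
```

View pics/w9.png

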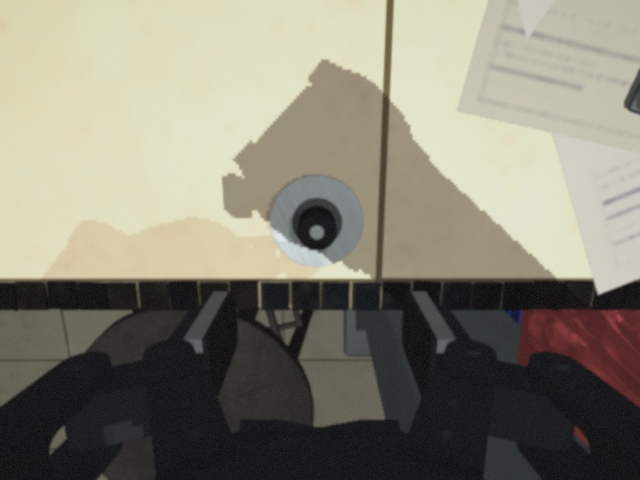

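The lid stands flat near (317,222), with its black grip at (317,228) between the half-open fingers.

```bash
python3 -m inch '{"translation":[[2,-1,25],[2,-1,60],[2,-1,90],[2,-1,108],[2,-1,116],[2,-1,119],[2,-1,119],[2,-1,119]],"roll":[0,0,0,0,0,0,0,0]}'
python3 - <<'E'
from h import *
shift(.4015,.252,.028)
E
```

```text
t: 30.42
ee_pos: [0.4034, 0.2536, 0.0329]
tcp_rot: [1.0, -0.0, 0.001, -0.001]
wrist_force: [0.2, 0.2, -0.0]
gripper_width: 0.703
finger_force: 0.0
t 30.42 tcp [0.4034 0.2536 0.0329] xt [ 1.    -0.     0.002] tilt [0.0024 0.0013] w 0.703 F [ 0.2  0.2 -0. ] shift [-1.9  1.6  4.9]
```

```bash
python3 -m inch '{"translation":[[-1,1.5,2],[-1,1.5,4],[-1,1.5,4],[-1,1.5,4],[-1,1.5,4]],"roll":[0,0,0,0,0]}'
python3 -m inch '{"translation":[[0,0,0],[0,0,0],[0,0,0],[0,0,0],[0,0,0],[0,0,0],[0,0,0],[0,0,0]],"roll":[0,0,0,0,0,0,0,0]}' 0 40
python3 - <<'E'
from h import *
shift(.4015,.252,.028)
E
python3 -m inch '{"translation":[[0,0,-15],[0,0,-40],[0,0,-75],[0,0,-115],[0,0,-155],[0,0,-190],[0,0,-220],[0,0,-230]],"roll":[0,0,0,0,0,0,0,0]}'
python3 - <<'E'
from h import *
shift(.5373,-.0271,.24)
E
```

```text
t: 30.83
ee_pos: [0.4014, 0.2514, 0.0277]
tcp_rot: [1.0, -0.0, 0.0, -0.0]
wrist_force: [0.2, -0.2, -0.0]
gripper_width: 0.697
finger_force: 0.0
t: 31.5
ee_pos: [0.4013, 0.2514, 0.0276]
tcp_rot: [1.0, -0.0, 0.0, -0.0]
wrist_force: [-1.3, -1.4, 6.1]
gripper_width: 0.266
finger_force: 39.1
t 31.5 tcp [0.4013 0.2514 0.0276] xt [ 1. -0.  0.] tilt [0.0002 0.    ] w 0.266 F [-1.3 -1.4  6.1] shift [ 0.2 -0.6 -0.4]
t: 32.17
ee_pos: [0.4031, 0.2527, 0.2619]
tcp_rot: [1.0, -0.0, 0.003, -0.002]
wrist_force: [0.3, -0.4, -1.2]
gripper_width: 0.265
finger_force: 39.3
t 32.17 tcp [0.4031 0.2527 0.2619] xt [ 1.    -0.     0.007] tilt [0.0066 0.0031] w 0.265 F [ 0.3 -0.4 -1.2] shift [134.1 279.8  21.9]
```

```bash
python3 -m inch '{"translation":[[7,14,0],[22,46,0],[38,79,0],[54,112,0],[70,145,0],[86,178,0],[102,211,0],[118,244,0]],"roll":[0,0,0,0,0,0,0,0]}'
python3 -m inch '{"translation":[[13,25,0],[17,34.5,0],[17,34.5,0],[17,34.5,15],[17,34.5,32],[17,34.5,32],[17,34.5,32],[17,34.5,32]],"roll":[0,0,0,0,0,0,0,0]}'
python3 - <<'E'
from h import *
shift(.5373,-.0271,.2056)
c=env.camera("wrist"); cv2.imwrite("pics/w10.png",c["frame"])
E
```

```text
t: 32.83
ee_pos: [0.519, 0.0054, 0.2562]
tcp_rot: [1.0, -0.0, -0.001, 0.0]
wrist_force: [0.6, -1.1, -0.9]
gripper_width: 0.264
finger_force: 39.3
t: 33.5
ee_pos: [0.536, -0.026, 0.2258]
tcp_rot: [1.0, 0.001, -0.0, -0.0]
wrist_force: [0.2, 0.2, -0.9]
gripper_width: 0.265
finger_force: 39.3
t 33.5 tcp [ 0.536  -0.026   0.2258] xt [ 1.     0.002 -0.   ] tilt [-0.0001  0.0004] w 0.265 F [ 0.2  0.2 -0.9] shift [ 1.3  1.2 20.2]
```

View pics/w10.png

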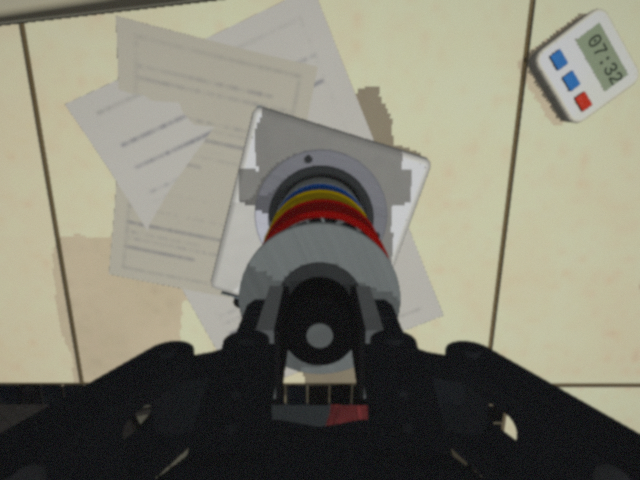

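The lid is held level, its grip near (320,320), over a neat red/yellow/blue column at about (320,215). Lowering it.

```bash
python3 -m inch '{"translation":[[1,1,2],[1,1,5],[1,1,9],[1,1,12],[1,1,15],[1,1,18],[1,1,18],[1,1,18]],"roll":[0,0,0,0,0,0,0,0]}'
python3 -m inch '{"translation":[[0,0,1],[0,0,2],[0,0,3],[0,0,3],[0,0,3]],"roll":[0,0,0,0,0]}'
```

```text
t: 34.22
ee_pos: [0.537, -0.0282, 0.2071]
tcp_rot: [1.0, -0.0, -0.0, -0.0]
wrist_force: [0.0, -0.0, -1.8]
gripper_width: 0.266
finger_force: 39.3
t: 34.63
ee_pos: [0.5378, -0.0282, 0.2056]
tcp_rot: [1.0, -0.0, 0.001, 0.0]
wrist_force: [-1.5, 0.1, 5.4]
gripper_width: 0.262
finger_force: 40.0
```

```bash
python3 -m inch '{"translation":[[0,0,-1],[0,0,-1],[0,0,-1],[0,0,-1],[0,0,-1],[0,0,-1]],"roll":[0,0,0,0,0,0]}' 0.7
python3 -m inch '{"translation":[[0,0,-15],[0,0,-40],[0,0,-75],[0,0,-100],[0,0,-100],[0,0,-100],[0,0,-100]],"roll":[0,0,0,0,0,0,0]}'
python3 - <<'E'
from h import *
shift(.5373,-.0271,.2056)
c=env.camera("wrist"); print("disc",circ(c,(.537,-.0272),.185,.197,.045),"grip",circ(c,(.537,-.0272),.21,.225,.03))
s=env.camera("scene"); cv2.imwrite("pics/s2.png",cv2.resize(s["frame"][150:350,220:460],None,fx=3,fy=3))
E
```

```text
t: 35.13
ee_pos: [0.5371, -0.0282, 0.2053]
tcp_rot: [1.0, -0.0, -0.0, -0.0]
wrist_force: [0.5, 0.6, 0.0]
gripper_width: 0.697
finger_force: 0.0
t: 35.72
ee_pos: [0.5367, -0.0283, 0.3048]
tcp_rot: [1.0, -0.0, -0.0, 0.0]
wrist_force: [-0.1, 0.4, -0.4]
gripper_width: 0.702
finger_force: 0.0
t 35.72 tcp [ 0.5367 -0.0283  0.3048] xt [ 1.    -0.    -0.001] tilt [-0.0008 -0.0001] w 0.702 F [-0.1  0.4 -0.4] shift [ 0.7 -1.2 99.2]
disc (array([ 0.5383, -0.0282]), 62.5, 6131, np.float64(0.1928)) grip (array([ 0.5384, -0.0281]), 24.5, 1498, np.float64(0.2176))
```

View pics/s2.png

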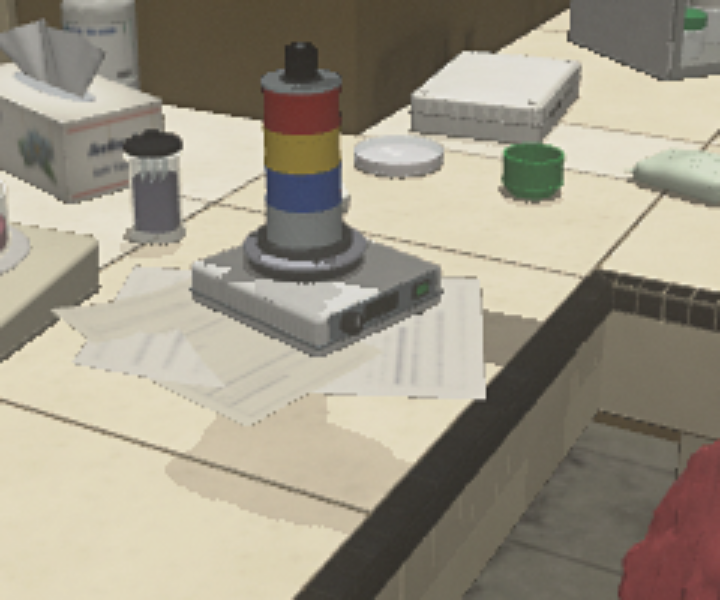

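The scene view shows the column at (300,170) straight and closed up: pan, blue, yellow, red, lid. The gripper is clear of it, so I'm handing in.

```bash
python3 -c "
from bench import env
print(env.hand_in())"
```

```text
the job is handed in; nothing more can be done
None
```

The sieve column is on the shaker and handed in at about 36 s: pan, blue, yellow, red, then lid, each measured or seen seated, straight and released. I kept clear of the green sieve, timer, vial and petri dish. The hand-in call returned no verdict.

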